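Index the electrode arm over to the stirrer

ROBOT

A 6-joint arm with a two-finger parallel gripper is mounted at the origin on the work surface. World frame = base frame: x ahead of the robot, y to its left, z up, the work surface at z = 0. Lengths are in m, angles in rad, forces in N, time in s.
With the tool pointing down it reaches from about 0.35 to 0.975 m from the base axis. Payload 4.9 kg.
Tool frame: the origin (TCP) lies midway between the tips of the shut fingers; the grasp point (between the pads) lies 19 mm behind it; z points along the fingers, y is the line along which they close (so a half turn about z gives the same grasp; the last joint's range is limited). The gripper opens to 85 mm and grips with 20 to 120 N. Pads are 22 mm wide; open, the fingers measure 114 mm over their backs; the gripper's body (76 mm by 85 mm) begins 54 mm behind the grasp point. The pads swing forward as they close: fully open they stand 13 mm farther back than shut.
Start: joints at [-1.386, 0.053, 1.613, -0, 1.476, -0.119], TCP at [0.187, -0.596, 0.231] pointing down, gripper open.
Joint ranges: [-3.01, 3.01], [-1.01, 2.22], [0.06, 2.58], [-1.02, 4.17], [0.09, 2.62], [-3.14, 3.14]. Speed limits (rad/s): [2.57, 2.57, 3.14, 3.14, 3.14, 3.14].

INTERFACE

Orientations are given as a rotation vector (axis times angle).
In Python, from station import ctrl gives the robot as it stands. The module is installed in compiled form; this text tells all that it offers.
- The arm moves only by the shell command python3 -m handwheel 'ROWS' [OPENING] [FORCE]. ROWS is JSON, a list of rows, each a list of 2 entries, a list of its own where there are three numbers: the shift along the tool's x, y, z in cm, then the turn, a rotation vector about the tool's x, y, z in rad. In form: [[[tx, ty, tz], [ax, ay, az]], ...]. A call has 1 to 5 rows; each row is the pose to reach, as a shift and turn from the pose commanded when the call began, along the tool's axes at that moment; what a row does not reach only later rows make up. A row lasts 1/8 s, in which the tool goes at most 62.5 mm and 10.7 degrees, less where a joint would pass 70% of its speed; a pose out of reach is approached as far as the arm can. A call with a gripper value outside its range is refused whole. OPENING is the gripper's target within -1 to 1 (shut at 1, half-way at 0, fully open at -1), set as the call begins (- or left out, the last holds). The fingers move at their own pace and stop on an object; FORCE is the grip in N (left out, the last holds). Time passes only in rows, so rows that repeat a pose let the fingers close. It gives the time, the measured TCP pose, the force, the opening and the grip force at its end, in the units of the state.
- ctrl.get_obs(): the state, without advancing time (a new reading comes with each control period).
- ctrl.get_image(name): name is "side" or "top" or "wrist"; returns the picture (420x560x3 uint8, blue, green, red); there is no depth.
- ctrl.calibration(name): a dict with "fx", "fy", "cx", "cy" (pixels), "k1" (the pictures are not rectified: a ray, as slopes to the right and down, at radius r is drawn at 1 + k1 r^2 times it, then the intrinsics apply), "R" (3x3) and "t" (3): a world point X has camera coordinates R X + t. Camera axes: x right, y down, z forward; pixel columns grow to the right and rows downward; lengths in m; the calibration is good to about 2 mm. A picture is of the moment at which its call begins: read the wrist's pose just before it. calibration takes no time and is no camera call; for the wrist camera it gives the pose at the moment of the call.
- ctrl.finish_job(): hands the job in; it is judged then, once.
Trained networks look in the newest picture that a camera, given by its name, has taken for a name from the list of things; names that differ only in an ending like _2 or _b are one class to them, and where a whole thing is asked for, a point or a joint stands for the part that bears it (a point fixed in the world has none). Each returns a list of dicts, best first, with "score" (0 to 1); they miss things now and then, are a little off and sometimes report something else, mostly with a low value. They report only what shows in the picture. A call takes as long as a camera call. They do not tell look-alikes from the thing itself.
- ctrl.look_for(camera, query): "position" ([column, row] in pixels, amid what is visible of it).
- ctrl.landmark_of(camera, query): "position" ([column, row] in pixels: a listed point, or the origin of a listed thing).
The state is a dict: "t": time; "q": joint angles; "dq": joint speeds; "effort": joint torques, N m; "tool_pos": TCP position; "tool_rot": TCP orientation; "contact_force": force on the tool from outside, world axes, zero at the start; "wrist_torque": the same for the moment, N m; "opening": finger opening in m; "grip_force": force on a finger pad.
Only numpy, scipy, OpenCV 4.12 (cv2) and the standard library are available. Lean on these libraries where they do the work, as an engineer would, in place of code of your own. Each camera call takes 0.05 s, during which the arm holds its last target. There are 200 camera calls.

TASK

The electrode arm is locked over the rinse beaker. Hook the shut fingertips under the pull ring, without gripping or forcing it, lift the spring pin out of its hole, swing the arm exactly one hole towards the round magnetic stirrer, and let the pin drop fully home in that hole. Leave the beakers, bottle and jar where they stand and do not touch the electrodes.

Things in the scene. Friction and masses are not known exactly. Their poses are not given: they have to be found in the camera images.
- stand: Fixed electrode stand: blue base 200 x 160 mm under a fan-shaped aluminium index plate of 148 mm radius, top 45 mm above the bench. Origin on the bench under the arm's vertical pivot. x axis: from the pivot to the middle one of five dark 12 mm holes, 130 mm from the pivot at -0.9, -0.45, 0, 0.45 and 0.9 rad about it (positive to the stand's +y side). The yaw is within 0.3 rad.
- pivot (a point): Point on the pivot axis at the top of the swing arm's beam, 61 mm above the bench; the low hub around it is 64 mm across and its top is at most 70 mm above the bench.
- swing_arm (a joint): Turn of the white swing arm about the pivot, rad: 0 = middle hole (locked there at the start), positive anticlockwise from above, stops at +-0.96. Beam 30 mm wide, top 61 mm above the bench, lying along stand yaw + this value; a 14 mm tube rises from it 215 mm from the pivot. Turns with light friction (about 1 N at the ring), stays where left.
- index_pin (a joint): Lift of the spring pin, 130 mm from the pivot, m: 0 = fully home in a hole, 0.010 = tip level with the plate's top (arm free to swing), 0.022 = upper stop. Spring and weight press it down with 5 N when home, 9 N at the stop. The round-ended 9 mm tip has 1.5 mm play each side in a hole; let down between holes it rides on the plate and drops by itself into the next.
- pull_ring: Upright plain steel ring fixed on the pin. Origin: ring centre, 112.5 mm above the bench with the pin home, 130 mm from the pivot. Wire 7 mm thick, 60 mm clear inside, 74 mm outside. x axis (axis of the hole): level, outwards along the arm; y: level, across it. Shut fingers tilted 45 degrees, pointing outwards along the arm and down, pass through it from the pivot side, then lift.
- electrodes (a point): White round holder (84 mm across, 185 to 199 mm above the bench) at the swing arm's outer end with two glass electrodes hanging down to 102 mm and caps up to 244 mm above the bench. The point is at bench level under its centre, 280 mm from the pivot. It moves with the arm and must not be touched.
- stirrer: Fixed round flat magnetic stirrer, 130 mm across, 22 mm high, white with a blue foot, carrying the sample beaker. Origin at its centre on the bench. It stands beside the rinse beaker, on the +y or the -y side of the stand's x axis, about under where the electrodes hang with the pin in the next hole on that side.
- meter: Fixed white desk meter with a dark screen and small keys, 120 x 120 mm, up to about 55 mm high, on the other side of the stand's x axis from the stirrer. Origin at its centre on the bench.
- rinse_beaker: Loose glass beaker 66 mm across, 60 mm high, on the bench under the electrodes at the start. Origin at its underside's centre. Leave it.
- sample_beaker: Loose glass beaker 76 mm across, 65 mm high, on the stirrer. Origin at its underside's centre. Leave it.
- buffer_bottle: Loose bottle 48 mm across, 95 mm high, on the bench beside the stand. Origin at its underside's centre. Leave it.
- cap_jar: Loose amber jar 50 mm across, 50 mm high, on the bench beside the stand. Origin at its underside's centre. Leave it.
Mind the look-alikes: they are no part of the job. There is more than one size of the stirrer; the job needs the largest.

How it is judged:
By the outcome, as a careful person would: the job done as asked, in the order asked, and still so for the second after the job is handed in, with the robot touching nothing.
It also fails if it takes over 37 s, if anything falls off the work surface, if the arm or the gripper's body presses on something with over 40 N, if the wrist force passes 120 N, or if a joint passes its speed limit or range.

## Working session

There is one attempt and no reset: what is moved stays moved. The work goes in short steps, Python scripts to look and compute and a shell command to move; the robot and the scene stay as the last step left them, time stands still between calls to the robot, and variables do not carry over. Pictures are saved under pics/ and viewed, at most 10 in all, crops included, and the job is handed in when it is done.

```bash
mkdir -p pics
cat > h.py <<'E'
import numpy as np,cv2
from scipy.spatial.transform import Rotation as Rn
from station import ctrl
def ray(c,uv):
    K=np.array([[c['fx'],0,c['cx']],[0,c['fy'],c['cy']],[0,0,1]])
    d=((np.array(uv)-[c['cx'],c['cy']])/[c['fx'],c['fy']]);r=np.linalg.norm(d);s=r
    for _ in range(30): s=r/(1+c['k1']*s*s)
    d=d*(s/r if r>0 else 1)
    R=np.array(c['R']);t=np.array(c['t'])
    return -R.T@t, R.T@np.array([d[0],d[1],1])
def atz(cam,uv,z,c=None):
    o,d=ray(c or ctrl.calibration(cam),uv); return o+d*(z-o[2])/d[2]
def proj(cam,X,c=None):
    c=c or ctrl.calibration(cam); p=np.array(c['R'])@X+np.array(c['t']); p=p[:2]/p[2]; p=p*(1+c['k1']*(p@p))
    return p*[c['fx'],c['fy']]+[c['cx'],c['cy']]
E
python3 - <<'E'
from h import *
a=ctrl.get_image('top');b=ctrl.get_image('side')
cv2.imwrite('pics/top.png',a);cv2.imwrite('pics/side.png',b)
Z=dict(stand=0,pivot=.061,pull_ring=.1125,electrodes=0,stirrer=0,meter=0,rinse_beaker=0,sample_beaker=.022,buffer_bottle=0,cap_jar=0)
for n,z in Z.items():
  for c in ('top','side'):
    for r in ctrl.landmark_of(c,n)[:3]:
        print(n,c,round(r['score'],2),np.round(r['position']),atz(c,r['position'],z).round(3))
for c in('top','side'):
    k=ctrl.calibration(c);print(c,-np.array(k['R']).T@k['t'])
print(ctrl.get_obs())
E
```

```text
stand top 0.6 [330. 269.] [ 0.466 -0.088  0.   ]
stand side 0.72 [307. 159.] [ 0.628 -0.26   0.   ]
stand side 0.6 [352. 214.] [ 0.466 -0.087  0.   ]
pivot top 0.8 [330. 268.] [ 0.471 -0.083  0.061]
pivot side 0.57 [354. 194.] [ 0.469 -0.086  0.061]
pull_ring top 0.75 [342. 214.] [ 0.596 -0.105  0.113]
pull_ring side 0.78 [307. 156.] [ 0.59  -0.112  0.112]
electrodes top 0.32 [334. 268.] [ 0.47  -0.098  0.   ]
stirrer top 0.96 [186. 196.] [0.654 0.27  0.   ]
stirrer top 0.74 [294. 161.] [ 0.74  -0.005  0.   ]
stirrer top 0.59 [231. 141.] [0.794 0.155 0.   ]
stirrer side 0.98 [208. 309.] [0.655 0.26  0.   ]
stirrer side 0.83 [175. 253.] [0.782 0.165 0.   ]
stirrer side 0.8 [231. 207.] [ 0.735 -0.007  0.   ]
meter top 0.74 [345. 215.] [ 0.6   -0.129  0.   ]
meter top 0.7 [396. 176.] [ 0.698 -0.265  0.   ]
meter side 0.84 [284. 153.] [ 0.696 -0.267  0.   ]
rinse_beaker top 0.57 [344. 160.] [ 0.741 -0.132  0.   ]
rinse_beaker side 0.63 [252. 177.] [ 0.737 -0.134  0.   ]
sample_beaker top 0.74 [295. 162.] [ 0.735 -0.005  0.022]
sample_beaker side 0.69 [232. 202.] [ 0.73  -0.002  0.022]
bu
[... 263 characters left out ...]
937992 0.60573601 0.61014329]
{'t': 1.1, 'q': array([-1.38600996e+00,  5.27006178e-02,  1.61292340e+00, -3.64551153e-05,
        1.47596379e+00, -1.19013026e-01]), 'dq': array([-0.00083322,  0.00054874, -0.00048327, -0.0001932 ,  0.00045054,
        0.00013368]), 'effort': array([-6.73144805e-04, -3.93690383e+01, -3.70467460e+01, -9.28087252e-05,
        5.29290501e-04,  2.45517207e-06]), 'tool_pos': array([ 0.18694654, -0.59636483,  0.2312892 ]), 'tool_rot': array([ 3.10541170e+00,  4.75378395e-01, -5.67247940e-05]), 'contact_force': array([0.25492739, 0.55634558, 0.23304193]), 'wrist_torque': array([-0.04985973, -0.00208091,  0.00568914]), 'grip_force': 0.0, 'opening': 0.08521264257243667}
```

View pics/top.png

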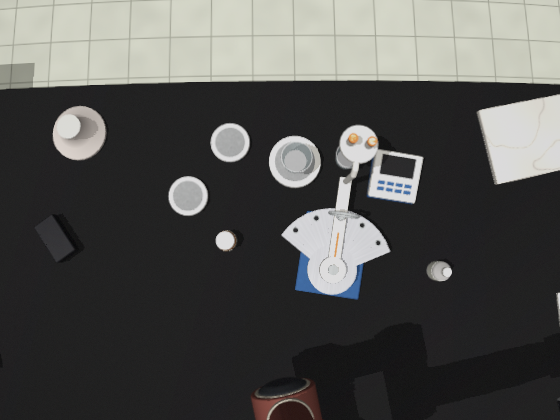

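View pics/side.png

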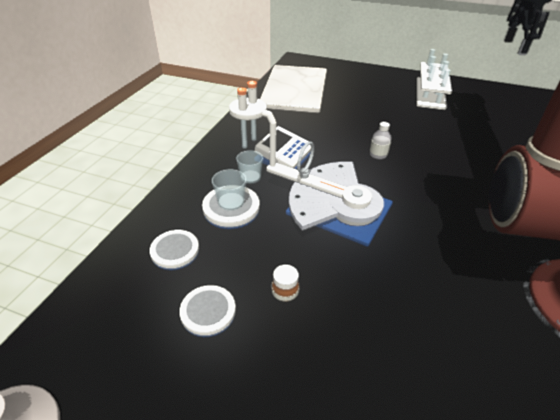

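Run:
```python
from h import *
im=cv2.imread('pics/top.png');cv2.imwrite('pics/crop.png',cv2.resize(im[100:300,140:400],None,fx=3,fy=3,interpolation=2)[:600,:780])
```

```text
(no output)
```

View pics/crop.png

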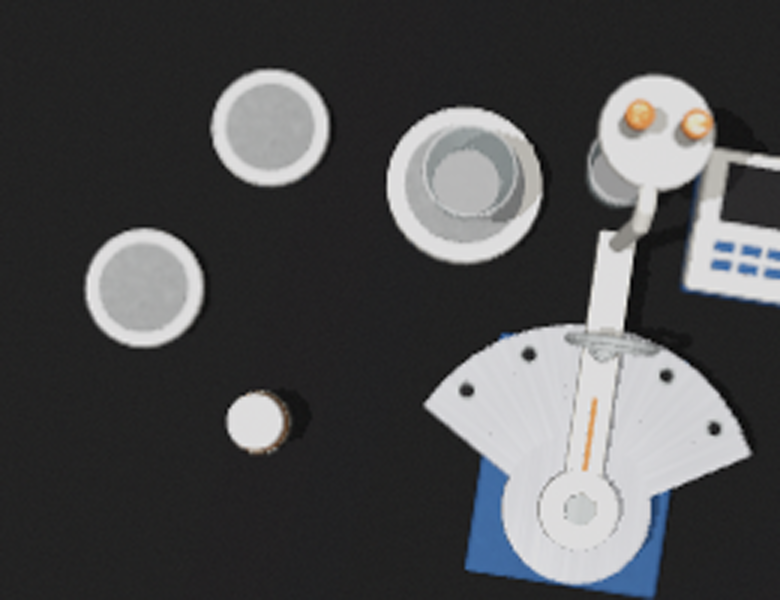

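The pictures show three white discs: crop (271,128) and (144,287), both small and empty, and crop (465,186), the largest, which carries the sample beaker and stands next to the rinse beaker. That last one, at top image (294,161), is the stirrer the job needs. It is on the stand's +y side, so the arm swings +0.45 rad. The four free holes are at crop (467,390), (529,354), (667,376) and (714,429). The meter is on the −y side.

```bash
cat >> h.py <<'E'
from scipy.optimize import least_squares
def move(p,R):
    "shift (cm) and turn in tool axes from measured pose to target"
    o=ctrl.get_obs();R0=Rn.from_rotvec(o['tool_rot'])
    print('t',round(o['t'],2),'pos',o['tool_pos'].round(4),'F',o['contact_force'].round(1))
    print('row',[(R0.inv().apply(np.array(p)-o['tool_pos'])*100).round(2).tolist(),(R0.inv()*R).as_rotvec().round(3).tolist()])
def pose(yaw,tilt,flip=False):
    "tool z outward along yaw and down by tilt; y level"
    z=np.array([np.cos(yaw)*np.cos(tilt),np.sin(yaw)*np.cos(tilt),-np.sin(tilt)])
    y=np.array([np.sin(yaw),-np.cos(yaw),0])*(-1 if flip else 1)
    return Rn.from_matrix(np.c_[np.cross(y,z),y,z])
E
python3 - <<'E'
from h import *
c=ctrl.calibration('top')
H=np.array([atz('top',np.array(u)/3+[140,100]-.33,.045,c)[:2] for u in [(467,390),(529,354),(667,376),(714,429)]])
A=np.array([.9,.45,-.45,-.9])
f=lambda s:(s[:2]+.13*np.c_[np.cos(A+s[2]),np.sin(A+s[2])]-H).ravel()
s=least_squares(f,[.47,-.086,-.17]);print(s.x,f(s.x).round(4)*1e3)
px,py,yw=s.x
print('ring',px+.13*np.cos(yw),py+.13*np.sin(yw),'next',px+.13*np.cos(yw+.45),py+.13*np.sin(yw+.45))
w=ctrl.calibration('wrist');o=ctrl.get_obs();R0=Rn.from_rotvec(o['tool_rot'])
print('cam in tool',R0.inv().apply(-np.array(w['R']).T@w['t']-o['tool_pos']),'dir',R0.inv().apply(np.array(w['R'])[2]))
for fl in(0,1):
    print(pose(yw,np.pi/2,fl).as_matrix().round(2).tolist()); move([.50,-.10,.35],pose(yw,np.pi/4,fl))
E
```

```text
[ 0.46765017 -0.08759153 -0.17436664] [ 0.2 -0.  -0.2 -0.2 -0.1  0.5  0.1 -0.3]
ring 0.5956789347655154 -0.11014450068616032 next 0.5927430671452754 -0.05221118883713907
cam in tool [ 0.07436682 -0.00057527 -0.14354437] dir [-2.93031732e-01 -1.65804327e-04  9.56102702e-01]
[[0.98, -0.17, 0.0], [-0.17, -0.98, -0.0], [0.0, 0.0, -1.0]]
t 1.1 pos [ 0.1869 -0.5964  0.2313] F [0.3 0.6 0.2]
row [[44.72, -38.0, -11.87], [-0.188, 0.77, 0.453]]
[[-0.98, 0.17, 0.0], [0.17, 0.98, -0.0], [-0.0, 0.0, -1.0]]
t 1.1 pos [ 0.1869 -0.5964  0.2313] F [0.3 0.6 0.2]
row [[44.72, -38.0, -11.87], [-1.029, -0.251, -2.484]]
```

```bash
cat >> h.py <<'E'
P=np.array([.46765,-.08759,0]);YW=-.17437
def at(back,up=0,th=0,r=.13):
    "TCP 'back' metres behind ring centre along the 45 deg finger axis, raised by up, swing angle th"
    y=YW+th;r=r-back*np.sqrt(.5)
    return P+[r*np.cos(y),r*np.sin(y),.1125+back*np.sqrt(.5)+up], pose(y,np.pi/4)
E
python3 -m handwheel '[[[10,-6,-6],[0,0,0]],[[46.6,-37,-6],[-0.188,0.77,0.453]],[[46.6,-37,-6],[-0.188,0.77,0.453]],[[46.6,-37,-6],[-0.188,0.77,0.453]],[[46.6,-37,-6],[-0.188,0.77,0.453]]]' 1 20
python3 -c "
from h import *
move(*at(.12))"
```

```text
t: 1.72
tool_pos: [0.3621, -0.3454, 0.2755]
tool_rot: [2.92, -0.125, 0.986]
contact_force: [0.2, 0.0, 0.9]
opening: -0.0
grip_force: 0.0
t 1.73 pos [ 0.3621 -0.3454  0.2755] F [0.2 0.  0.9]
row [[5.67, -26.52, 13.26], [-0.031, 0.131, 0.078]]
```

```bash
python3 -m handwheel '[[[5.67,-26.5,13.2],[-0.03,0.13,0.08]],[[5.67,-26.5,13.2],[-0.03,0.13,0.08]],[[5.67,-26.5,13.2],[-0.03,0.13,0.08]],[[5.67,-26.5,13.2],[-0.03,0.13,0.08]],[[5.67,-26.5,13.2],[-0.03,0.13,0.08]]]'
python3 -c "
from h import *
move(*at(.12))"
```

```text
t: 2.35
tool_pos: [0.51, -0.0936, 0.196]
tool_rot: [2.838, -0.242, 1.167]
contact_force: [-0.5, -1.2, -0.6]
opening: 0.0003
grip_force: 0.0
t 2.35 pos [ 0.51   -0.0936  0.196 ] F [-0.5 -1.2 -0.6]
row [[0.26, 0.15, 0.07], [-0.004, 0.005, 0.003]]
```

Now I take a close look from the wrist to check the ring against my estimate.

Run:
```python
from h import *
c=ctrl.calibration('wrist');im=ctrl.get_image('wrist')
for r in ctrl.landmark_of('wrist','pull_ring')[:2]: print(r, atz('wrist',r['position'],.1125,c))
u=np.array([np.cos(YW),np.sin(YW),0]);v=np.array([-u[1],u[0],0]);C=P+.13*u+[0,0,.1125]
print('expect',C,proj('wrist',C,c))
for a in np.arange(0,2*np.pi,.2):
    q=proj('wrist',C+.0335*(np.cos(a)*v+np.sin(a)*np.array([0,0,1])),c)
    cv2.circle(im,tuple(int(x) for x in q.round()),1,(0,0,255),-1)
cv2.imwrite('pics/w1.png',im)
```

```text
{'position': [280.3, 203.3], 'score': 0.9} [ 0.59515578 -0.10736939  0.1125    ]
expect [ 0.59567868 -0.1101434   0.1125    ] [283.42671653 202.28228388]
```

View pics/w1.png

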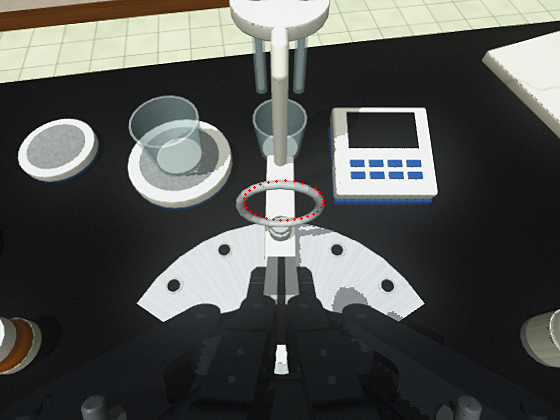

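The wrist picture shows the ring at (281,203), within 3 px (about 2 mm) of the expected place, and the shut fingers are lined up with it. I insert along the tool axis.

```bash
python3 -m handwheel '[[[0.2,0.05,4],[0,0,0]],[[0.2,0.05,8],[0,0,0]],[[0.2,0.05,11],[0,0,0]],[[0.2,0.05,13],[0,0,0]],[[0.2,0.05,13],[0,0,0]]]'
python3 -c "
from h import *
move(*at(-.01))
move(*at(-.01,.01))"
```

```text
t: 3.08
tool_pos: [0.6002, -0.113, 0.1032]
tool_rot: [2.841, -0.247, 1.16]
contact_force: [-0.5, -0.1, -0.7]
opening: 0.0
grip_force: 0.0
t 3.08 pos [ 0.6002 -0.113   0.1032] F [-0.5 -0.1 -0.7]
row [[0.31, -0.2, -0.01], [-0.003, 0.011, -0.0]]
t 3.08 pos [ 0.6002 -0.113   0.1032] F [-0.5 -0.1 -0.7]
row [[1.01, -0.2, -0.73], [-0.003, 0.011, -0.0]]
```

```bash
python3 -m handwheel '[[[0.5,-0.15,-0.5],[0,0.01,0]],[[1.0,-0.15,-1.0],[0,0.01,0]],[[1.0,-0.15,-1.0],[0,0.01,0]]]'
python3 -m handwheel '[[[0.35,0,-0.35],[0,0,0]],[[0.7,0,-0.7],[0,0,0]],[[0.7,0,-0.7],[0,0,0]]]'
python3 - <<'E'
from h import *
move(*at(-.01,.03))
c=ctrl.calibration('wrist');im=ctrl.get_image('wrist');ctrl.get_image('side')
r=ctrl.landmark_of('side','pull_ring');print(r[:1])
u=np.array([np.cos(YW),np.sin(YW),0]);C=P+.13*u+[0,0,.1125]
for l in (0,.01,.015,.02): print(l,proj('side',C+[0,0,l]))
cv2.imwrite('pics/w2.png',im)
E
```

```text
t: 3.45
tool_pos: [0.5998, -0.1102, 0.1183]
tool_rot: [2.834, -0.244, 1.175]
contact_force: [-0.8, 1.2, -5.7]
opening: -0.0002
grip_force: 2.2
t: 3.82
tool_pos: [0.5995, -0.11, 0.1268]
tool_rot: [2.836, -0.244, 1.172]
contact_force: [-6.6, 1.6, -6.4]
opening: -0.0
grip_force: 4.3
t 3.83 pos [ 0.5995 -0.11    0.1268] F [-6.6  1.6 -6.4]
row [[0.84, 0.08, -0.38], [-0.004, 0.002, 0.001]]
[{'position': [304.8, 156.0], 'score': 0.66}]
0 [304.32974647 156.19206821]
0.01 [304.58862379 152.42074876]
0.015 [304.7195528  150.51349096]
0.02 [304.8514908  148.59161221]
```

View pics/w2.png

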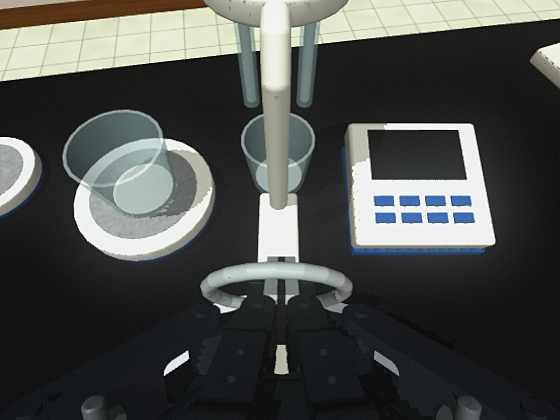

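The fingers are under the ring's top wire, which is at (277,270), and the pull of about 6.4 N fits a lift of about 8 mm on the spring. I lift another 8 mm.

```bash
python3 -m handwheel '[[[0.3,0,-0.3],[0,0,0]],[[0.6,0,-0.6],[0,0,0]],[[0.6,0,-0.6],[0,0,0]]]'
python3 - <<'E'
from h import *
c=ctrl.calibration('wrist');im=ctrl.get_image('wrist');s=ctrl.get_image('side')
u=np.array([np.cos(YW),np.sin(YW),0]);v=np.array([-u[1],u[0],0]);C=P+.13*u+[0,0,.1125]
def draw(im,cam,l,col,c=None):
    for a in np.arange(0,2*np.pi,.2):
        q=proj(cam,C+[0,0,l]+.037*(np.cos(a)*v+np.sin(a)*np.array([0,0,1])),c)
        cv2.circle(im,tuple(int(x) for x in q.round()),1,col,-1)
draw(im,'wrist',0,(0,0,255),c);draw(im,'wrist',.016,(0,255,0),c)
s=cv2.resize(s[90:230,220:400],None,fx=3,fy=3,interpolation=2)[:420]
cv2.imwrite('pics/w3.png',np.hstack([im[200:400,130:430].repeat(2,0)[:400].repeat(1,1),s[:400,:480]]))
o=ctrl.get_obs();print(o['tool_pos'],o['contact_force'])
R=Rn.from_rotvec(o['tool_rot']);
for th in (.1,.2,.3,.4,.45):
    G=Rn.from_rotvec([0,0,th]);p=P+G.apply(o['tool_pos']-P)
    print(th,(R.inv().apply(p-o['tool_pos'])*100).round(2).tolist(),(R.inv()*G*R).as_rotvec().round(3).tolist())
E
```

```text
t: 4.35
tool_pos: [0.5995, -0.11, 0.1353]
tool_rot: [2.837, -0.244, 1.172]
contact_force: [-5.7, 2.1, -8.1]
opening: 0.0005
grip_force: 4.9
[ 0.59955018 -0.10995944  0.13517797] [-5.9613238   1.5268983  -7.64286562]
0.1 [-0.05, -1.34, -0.05] [0.071, -0.0, -0.071]
0.2 [-0.2, -2.66, -0.19] [0.141, -0.0, -0.142]
0.3 [-0.44, -3.95, -0.42] [0.212, -0.001, -0.213]
0.4 [-0.77, -5.21, -0.75] [0.282, -0.001, -0.283]
0.45 [-0.96, -5.82, -0.94] [0.318, -0.001, -0.319]
```

View pics/w3.png

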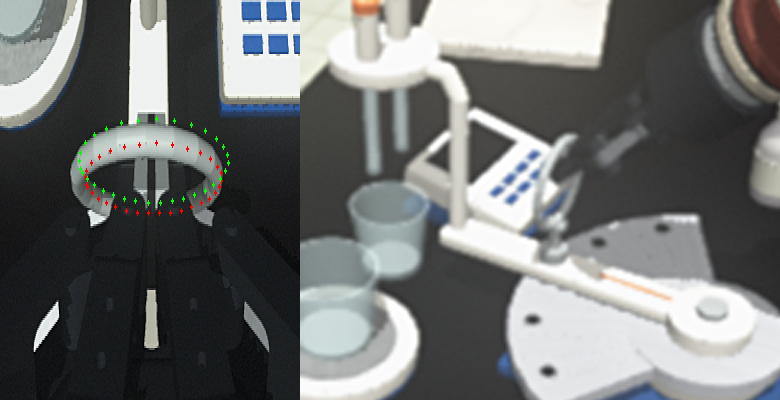

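The ring's outer edge matches the green overlay for a 16 mm lift, and the side view shows the pin clear of the plate. I swing it towards the stirrer.

```bash
python3 -m handwheel '[[[-0.03,-1.07,-0.03],[0.057,0,-0.057]],[[-0.13,-2.13,-0.12],[0.113,0,-0.113]],[[-0.28,-3.17,-0.27],[0.17,0,-0.17]],[[-0.5,-4.21,-0.48],[0.226,0,-0.227]],[[-0.77,-5.21,-0.75],[0.282,0,-0.283]]]'
python3 -m handwheel '[[[0,0,0],[0,0,0]],[[0,0,0],[0,0,0]]]'
cat > ang.py <<'E'
from h import *
o=ctrl.get_obs();R=Rn.from_rotvec(o['tool_rot']);d=o['tool_pos']-P
z=R.as_matrix()[:,2]
print('tool az',np.arctan2(d[1],d[0])-YW,'axis az',np.arctan2(z[1],z[0])-YW,o['tool_pos'].round(4),o['contact_force'].round(1))
# arm: centreline of white beam at plate height, top camera: holder & beam
c=ctrl.calibration('top');im=ctrl.get_image('top')
# sample arcs about the pivot at beam top height, outside the plate (160..200 mm)
A=np.arange(-.3,.9,.002);g=cv2.cvtColor(im,6).astype(np.float32)
for r in (.155,.165,.175,.185,.195):
    q=np.array([proj('top',P+[r*np.cos(YW+a),r*np.sin(YW+a),.061],c) for a in A],np.float32)
    s=cv2.remap(g,q[None,:,0],q[None,:,1],1)[0]; m=s>130
    n,l,st,ce=cv2.connectedComponentsWithStats(m[None].astype(np.uint8))
    print(r,[(round(float(A[int(ce[i][0])]),3),round(st[i][2]*.002*r,3)) for i in range(1,n) if st[i][2]*.002*r>.015])
cv2.imwrite('pics/t2.png',cv2.resize(im[100:300,230:430],None,fx=3,fy=3,interpolation=2))
E
python3 ang.py
```

```text
t: 5.08
tool_pos: [0.5991, -0.0581, 0.1367]
tool_rot: [-2.806, -0.325, -1.166]
contact_force: [-2.1, -1.8, -8.3]
opening: -0.0001
grip_force: 3.8
t: 5.32
tool_pos: [0.5991, -0.058, 0.1367]
tool_rot: [-2.807, -0.32, -1.166]
contact_force: [-3.6, -1.1, -7.9]
opening: 0.0003
grip_force: 4.2
tool az 0.39550001598577156 axis az 0.39958307523290515 [ 0.5991 -0.058   0.1367] [-3.6 -1.1 -7.9]
0.155 [(0.388, np.float64(0.03))]
0.165 [(0.388, np.float64(0.03))]
0.175 [(0.388, np.float64(0.03))]
0.185 [(0.388, np.float64(0.03))]
0.195 [(0.388, np.float64(0.03))]
```

```bash
sed -i 's/^c=ctrl.calibration(.top.);im=.*/import sys\nc=ctrl.calibration("top");im=cv2.imread(sys.argv[1]) if len(sys.argv)>1 else ctrl.get_image("top")/' ang.py
python3 ang.py pics/top.png
python3 - <<'E'
from h import *
o=ctrl.get_obs();R=Rn.from_rotvec(o['tool_rot'])
for th in (.03,.062):
    G=Rn.from_rotvec([0,0,th]);p=P+G.apply(o['tool_pos']-P)
    print(th,(R.inv().apply(p-o['tool_pos'])*100).round(2).tolist(),(R.inv()*G*R).as_rotvec().round(3).tolist())
E
```

```text
tool az 0.3957189343181946 axis az 0.39970685980751763 [ 0.5991 -0.058   0.1367] [-3.4 -1.4 -7.6]
0.155 [(0.012, np.float64(0.029))]
0.165 [(0.008, np.float64(0.03))]
0.175 [(0.012, np.float64(0.03))]
0.185 [(0.008, np.float64(0.03))]
0.195 [(0.01, np.float64(0.03))]
0.03 [-0.0, -0.4, -0.0] [0.021, 0.0, -0.021]
0.062 [-0.01, -0.84, -0.02] [0.044, 0.0, -0.044]
```

```bash
python3 -m handwheel '[[[0,-0.45,-0.01],[0.023,0,-0.023]],[[-0.01,-0.9,-0.02],[0.047,0,-0.047]],[[-0.01,-0.9,-0.02],[0.047,0,-0.047]]]'
python3 ang.py
```

```text
t: 5.75
tool_pos: [0.597, -0.049, 0.1369]
tool_rot: [-2.772, -0.411, -1.152]
contact_force: [-2.9, 0.4, -8.4]
opening: 0.0001
grip_force: 4.0
tool az 0.464446032170187 axis az 0.46741480972659966 [ 0.597  -0.049   0.1369] [-2.9  0.4 -8.4]
0.155 [(0.456, np.float64(0.03))]
0.165 [(0.456, np.float64(0.03))]
0.175 [(0.458, np.float64(0.03))]
0.185 [(0.456, np.float64(0.03))]
0.195 [(0.454, np.float64(0.03))]
```

Arm reading 0.456, against a reading of about 0.010 when it was locked at 0. That is inside the play, so I let the pin down.

```bash
python3 -m handwheel '[[[-0.4,0,0.4],[0,0,0]],[[-0.8,0,0.8],[0,0,0]],[[-1.2,0,1.2],[0,0,0]],[[-1.6,0,1.6],[0,0,0]],[[-2.0,0,2.0],[0,0,0]]]'
python3 -m handwheel '[[[0,0,0],[0,0,0]],[[0,0,0],[0,0,0]]]'
python3 ang.py
python3 - <<'E'
from h import *
ims={k:ctrl.get_image(k) for k in('side','wrist')}
th=.45;u=np.array([np.cos(YW+th),np.sin(YW+th),0]);v=np.array([-u[1],u[0],0]);C=P+.13*u+[0,0,.1125]
for k,im in ims.items():
  if k=='side':
    big=cv2.resize(im[100:240,200:333],None,fx=3,fy=3,interpolation=2)
  for l,col in((0,(0,255,0)),(.01,(0,0,255))):
    for a in np.arange(0,2*np.pi,.2):
        q=proj(k,C+[0,0,l]+.037*(np.cos(a)*v+np.sin(a)*np.array([0,0,1])))
        if k=='side': q=(q-[200,100]+.5)*3; cv2.circle(big,tuple(int(x) for x in q.round()),1,col,-1)
        else: cv2.circle(im,tuple(int(x) for x in q.round()),1,col,-1)
cv2.imwrite('pics/v4.png',np.hstack([big[:420],ims['wrist'][:420,80:460]]))
E
```

```text
t: 6.42
tool_pos: [0.5997, -0.05, 0.1123]
tool_rot: [-2.771, -0.41, -1.162]
contact_force: [0.2, -0.1, 0.1]
opening: -0.0001
grip_force: 0.0
t: 6.68
tool_pos: [0.5982, -0.0493, 0.1104]
tool_rot: [-2.771, -0.411, -1.156]
contact_force: [-0.0, -0.4, -0.7]
opening: -0.0001
grip_force: 0.0
tool az 0.45974263456944475 axis az 0.46638923657540543 [ 0.5982 -0.0493  0.1104] [-0.  -0.4 -0.7]
0.155 [(0.454, np.float64(0.03))]
0.165 [(0.456, np.float64(0.029))]
0.175 [(0.456, np.float64(0.03))]
0.185 [(0.456, np.float64(0.03))]
0.195 [(0.454, np.float64(0.03))]
```

View pics/v4.png

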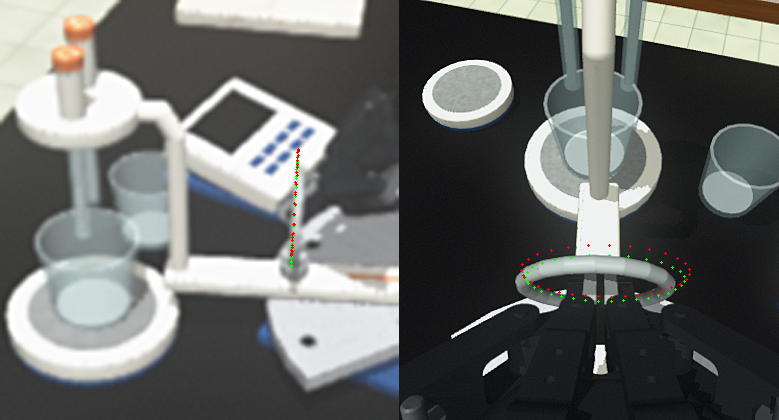

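The wrist view has the ring on the green overlay (pin home) and not the red one (riding 10 mm up), with the contact force at zero. I back straight out along the finger axis and check again.

```bash
python3 -m handwheel '[[[-0.3,0,0],[0,0,0]],[[-0.3,0,-3],[0,0,0]],[[-0.3,0,-7],[0,0,0]],[[-0.3,0,-12],[0,0,0]],[[-0.3,0,-15],[0,0,0]]]'
python3 -m handwheel '[[[0,0,0],[0,0,0]],[[0,0,0],[0,0,0]]]'
python3 ang.py
python3 - <<'E'
from h import *
c=ctrl.calibration('wrist');im=ctrl.get_image('wrist')
big=cv2.resize(im[100:300,180:380],None,fx=3,fy=3,interpolation=2)
th=.45;u=np.array([np.cos(YW+th),np.sin(YW+th),0]);v=np.array([-u[1],u[0],0]);C=P+.13*u+[0,0,.1125]
for l,col in((0,(0,255,0)),(.01,(0,0,255))):
    for a in np.arange(0,2*np.pi,.2):
        q=(proj('wrist',C+[0,0,l]+.0335*(np.cos(a)*v+np.sin(a)*np.array([0,0,1])),c)-[180,100]+.5)*3
        cv2.circle(big,tuple(int(x) for x in q.round()),1,col,-1)
cv2.imwrite('pics/w5.png',big)
for n,z in dict(rinse_beaker=0,sample_beaker=.022,buffer_bottle=0,cap_jar=0).items():
    for r in ctrl.landmark_of('top',n)[:1]: print(n,atz('top',r['position'],z).round(3))
E
```

```text
t: 7.45
tool_pos: [0.4926, -0.0808, 0.2144]
tool_rot: [-2.772, -0.412, -1.156]
contact_force: [-0.1, 0.5, 0.4]
opening: -0.0001
grip_force: 0.0
t: 7.7
tool_pos: [0.4932, -0.0801, 0.2114]
tool_rot: [-2.771, -0.411, -1.151]
contact_force: [0.0, -0.6, 0.3]
opening: -0.0
grip_force: 0.0
tool az 0.4606472633111095 axis az 0.4692348203197131 [ 0.4932 -0.0801  0.2114] [ 0.  -0.6  0.3]
0.155 [(0.454, np.float64(0.03))]
0.165 [(0.456, np.float64(0.029))]
0.175 [(0.456, np.float64(0.03))]
0.185 [(0.456, np.float64(0.03))]
0.195 [(0.454, np.float64(0.03))]
rinse_beaker [ 0.741 -0.135  0.   ]
sample_beaker [ 0.739 -0.01   0.022]
buffer_bottle [ 0.456 -0.36   0.   ]
cap_jar [0.535 0.166 0.   ]
```

View pics/w5.png

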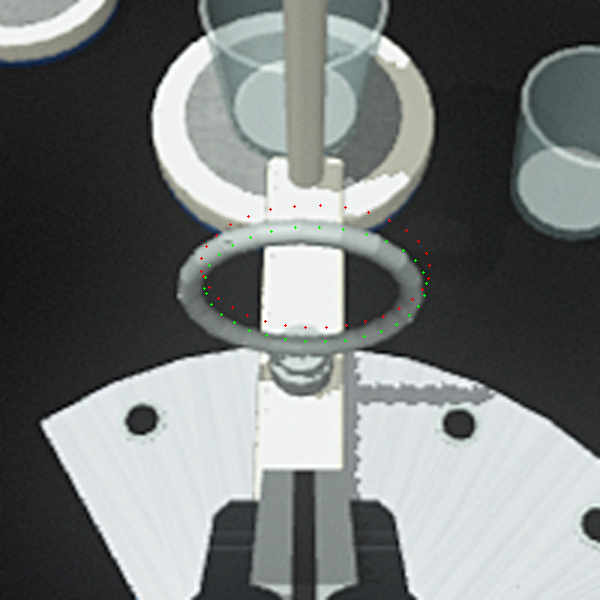

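The ring lies at or just below the green "home" outline. One free hole shows to the left at (142,420) and the vacated middle hole to the right at (459,425). The pin is home one hole over, and nothing else moved beyond detector noise.

```bash
python3 -c "
from station import ctrl
print(ctrl.finish_job())"
```

```text
the job is handed in; nothing more can be done
None
```

I lifted the spring pin by its ring, swung the arm one hole (about +0.45 rad) to over the stirrer, let the pin drop home and handed the job in at about 8 s; the images show the beakers, bottle and jar where they were, but no verdict came back.

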